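Swipe the unlock row on the clinic's touch terminal

ROBOT

A 6-joint arm with a two-finger parallel gripper is mounted at the origin on the work surface. World frame = base frame: x ahead of the robot, y to its left, z up, the work surface at z = 0. Lengths are in m, angles in rad, forces in N, time in s.
With the tool pointing down it reaches from about 0.35 to 0.775 m from the base axis. Payload 5.5 kg.
Tool frame: the origin (TCP) lies at the very end of the fingers, on their centre line; the grasp point (between the pads) lies 19 mm behind it; x points along the fingers, y is the direction in which the jaws open and shut, and the axes are right-handed (so a half turn about x gives the same grasp; the last joint's range is limited). The gripper opens to 85 mm and grips with 20 to 120 N. Pads are 22 mm wide; open, the fingers measure 114 mm over their backs; the gripper's body (76 mm by 85 mm) begins 54 mm behind the grasp point. The pads swing forward as they close: fully open they stand 13 mm farther back than shut.
Start: joints at [1.098, 0.313, 0.046, 1.304, 0, 1.431], TCP at [0.188, 0.543, 0.231] pointing down, gripper open.
Joint ranges: [-2.76, 2.76], [-0.86, 1.69], [-1.03, 1.26], [-2.2, 2.34], [-1.47, 1.5], [-3.14, 3.14]. Speed limits (rad/s): [2.57, 2.57, 3.14, 3.14, 3.14, 3.14].

INTERFACE

Orientations are given as a unit quaternion [w, x, y, z].
In Python, from workcell import env gives the robot as it stands.
- The arm moves only by the tool drive_tool, never from a script. Its argument "plan" is a list that holds one entry, the list of rows, each a list of 7 numbers: the shift along the tool's x, y, z in cm, then the turn, a rotation vector about the tool's x, y, z in degrees, then the opening, from 0 (shut) to 1 (fully open). In form: [[[tx, ty, tz, wx, wy, wz, fingers], ...]]. A call has exactly 5 rows; each row shifts and turns the commanded pose from where the row before left it, along the tool's axes as they then stand; what a row does not reach is not made up. A row lasts 1/12 s, in which the tool goes at most 41.7 mm and 7.16 degrees, less where a joint would pass 70% of its speed; a pose out of reach is approached as far as the arm can. A call with a gripper value outside its range is refused whole. The fingers move at their own pace and stop on an object; "squeeze" is the grip in N (left out, the last holds). Time passes only in rows, so rows that do not move let the fingers close, or fill a call up. It gives the time, the measured TCP pose, the force and the opening at its end, in the units of the state.
- env.get_state(): the state, without advancing time (a new reading comes with each control period).
- env.read_camera(name): name is "scene" or "top"; returns the picture (384x512x3 uint8, red, green, blue); there is no depth.
- env.camera_model(name): a dict with "camera_matrix" (3x3 intrinsics, pixels), "camera_from_world" (4x4, takes a point from world to camera coordinates). Camera axes: x right, y down, z forward; pixel columns grow to the right and rows downward; lengths in m; the calibration is good to about 2 mm. A picture is of the moment at which its call begins. camera_model takes no time and is no camera call.
- env.hand_in(): hands the job in, once; it reports no verdict.
The state is a dict: "clock": time; "joint_pos": joint angles; "qvel": joint speeds; "tau": joint torques, N m; "tcp_pos": TCP position; "orientation": TCP orientation; "wrist_force": force on the tool from outside, world axes, zero at the start; "ft_torque": the same for the moment, N m; "finger_gap": finger opening in m.
Only numpy, scipy, OpenCV 4.12 (cv2) and the standard library are available. Lean on these libraries where they do the work, as an engineer would, in place of code of your own. Each camera call takes 0.05 s, during which the arm holds its last target.

TASK

Unlock the touch terminal on the clinic desk: with the closed fingertips pointing down, press its clear cover lightly at the green dot, then slide along the row over each white dot in turn to the orange dot at the other end, keeping the cover pressed all the way. Finish while still holding a light press on the orange dot. Only touch: pick nothing up, do not press hard, and leave everything else on the desk undisturbed.

Things in the scene. Friction and masses are not known exactly. Their poses are not given: they have to be found in the camera images.
- terminal: white touch terminal fixed flat on the desk, 260 (x) by 360 (y) by 22 mm high, dark display under a clear sprung cover. Origin at the centre of its underside; z up, y along its length. Five dots shine through in a row 50 mm apart along y (at -100, -50, 0, 50, 100 mm), zigzagging between x = -7 and +53 mm; green at one end, orange at the other, either way round
- cover_top (a point): centre of the top face of the clear rigid cover plate (178 by 304 mm, dark rim), 31 mm above the desk and 9 mm above the frame when not pressed. It reads one touch, at the point midway between the two fingertips, while pressed down by about 0.4 mm or more; that point must pass within 14 mm of each dot's centre, seen from above
- cover (a joint): how far the clear cover is pressed straight down, in m: 0 untouched, 0.008 fully down on its stops. It starts to move at about 1 N and gives 1 mm for each further 1.2 N, the same wherever it is pressed (about 5 N at 3.5 mm); below the stops it is rigid. More than 20 N is too hard
- dot_start: green dot, first of the row (either y = -100 or y = +100 mm in the terminal's frame); flat round dot, 24 mm across, on the display, which is 10 mm below the underside of the clear cover; origin at its centre, 16 mm above the desk, 15 mm below the cover's unpressed top face
- dot_a: white dot at y = -50 mm in the terminal's frame; flat round dot, 24 mm across, on the display, which is 10 mm below the underside of the clear cover; origin at its centre, 16 mm above the desk, 15 mm below the cover's unpressed top face
- dot_mid: white dot in the middle of the row, y = 0 in the terminal's frame; flat round dot, 24 mm across, on the display, which is 10 mm below the underside of the clear cover; origin at its centre, 16 mm above the desk, 15 mm below the cover's unpressed top face
- dot_b: white dot at y = +50 mm in the terminal's frame; flat round dot, 24 mm across, on the display, which is 10 mm below the underside of the clear cover; origin at its centre, 16 mm above the desk, 15 mm below the cover's unpressed top face
- dot_end: orange dot, last of the row, at the other end from the green one; flat round dot, 24 mm across, on the display, which is 10 mm below the underside of the clear cover; origin at its centre, 16 mm above the desk, 15 mm below the cover's unpressed top face
- stylus: loose blue stylus, 8 by 135 by 8 mm, lying along the terminal's near frame; not to be used. Origin under the middle of its barrel, y along it
- jar: loose specimen jar with a red cap, 44 mm across, 62 mm high, standing beside the terminal at its +y end; origin under its centre
- cup: loose clear cup, 60 mm across, 65 mm high, standing beside the terminal at its -y end; origin under its centre
- pump_bottle: loose white pump bottle, 76 mm across, 193 mm high, to the robot's right; origin under its centre
- swab_box: loose open yellow box of sachets, 140 by 180 by 70 mm, to the robot's left; origin under its centre

How it is judged:
On the way, in this order (a step that is already met when the one before it is completed fails the run):
1. the cover is pressed on the green dot (value of joint cover above 0.0004 m and contact force between the fingers and terminal above 0.5 N and horizontal distance between the grasp point and dot_start below 0.014 m), for 0.03 s.
2. still pressed half-way between the green dot and the first white dot (value of joint cover above 0.0004 m and contact force between the fingers and terminal above 0.5 N and ((y of dot_start in the frame of terminal below 0 m and y of the grasp point in the frame of terminal between -0.083 and -0.067 m) or (y of dot_start in the frame of terminal above 0 m and y of the grasp point in the frame of terminal between 0.067 and 0.083 m))), for 0.03 s.
3. pressed on the first white dot after the green one (((y of dot_start in the frame of terminal below 0 m and ((value of joint cover above 0.0004 m and contact force between the fingers and terminal above 0.5 N) and horizontal distance between the grasp point and dot_a below 0.014 m)) or (y of dot_start in the frame of terminal above 0 m and ((value of joint cover above 0.0004 m and contact force between the fingers and terminal above 0.5 N) and horizontal distance between the grasp point and dot_b below 0.014 m)))), for 0.03 s.
4. still pressed half-way to the middle dot (value of joint cover above 0.0004 m and contact force between the fingers and terminal above 0.5 N and ((y of dot_start in the frame of terminal below 0 m and y of the grasp point in the frame of terminal between -0.033 and -0.017 m) or (y of dot_start in the frame of terminal above 0 m and y of the grasp point in the frame of terminal between 0.017 and 0.033 m))), for 0.03 s.
5. pressed on the middle white dot (value of joint cover above 0.0004 m and contact force between the fingers and terminal above 0.5 N and horizontal distance between the grasp point and dot_mid below 0.014 m), for 0.03 s.
6. still pressed half-way to the last white dot (value of joint cover above 0.0004 m and contact force between the fingers and terminal above 0.5 N and ((y of dot_start in the frame of terminal below 0 m and y of the grasp point in the frame of terminal between 0.017 and 0.033 m) or (y of dot_start in the frame of terminal above 0 m and y of the grasp point in the frame of terminal between -0.033 and -0.017 m))), for 0.03 s.
7. pressed on the last white dot (((y of dot_start in the frame of terminal below 0 m and ((value of joint cover above 0.0004 m and contact force between the fingers and terminal above 0.5 N) and horizontal distance between the grasp point and dot_b below 0.014 m)) or (y of dot_start in the frame of terminal above 0 m and ((value of joint cover above 0.0004 m and contact force between the fingers and terminal above 0.5 N) and horizontal distance between the grasp point and dot_a below 0.014 m)))), for 0.03 s.
8. still pressed half-way to the orange dot (value of joint cover above 0.0004 m and contact force between the fingers and terminal above 0.5 N and ((y of dot_start in the frame of terminal below 0 m and y of the grasp point in the frame of terminal between 0.067 and 0.083 m) or (y of dot_start in the frame of terminal above 0 m and y of the grasp point in the frame of terminal between -0.083 and -0.067 m))), for 0.03 s.
9. pressed on the orange dot (value of joint cover above 0.0004 m and contact force between the fingers and terminal above 0.5 N and horizontal distance between the grasp point and dot_end below 0.014 m), for 0.03 s.
At the end, for the whole second after the job is handed in: the point midway between the fingertips rests within 14 mm of the orange dot's centre (seen from above), with the cover pressed down by more than 0.4 mm and less than 20 N on it; every loose thing is within 15 mm of where it began (all of step 9 and contact force between the fingers and terminal below 20 N and distance of each of stylus, jar, cup, pump_bottle, swab_box from where it was at the start of the episode below 0.015 m); the arm keeps its last pose, push and grip.
It fails at once if the terminal is pressed or struck with more than 20 N (contact force between any of the fingers, the arm and terminal above 20 N).
It fails at once if a bystander is moved by more than 15 mm, lifted or carried off (distance of any of stylus, jar, cup, pump_bottle, swab_box from where it was at the start of the episode above 0.015 m).
It also fails if it takes over 38 s, if anything falls off the work surface, if the arm or the gripper's body presses on something with over 40 N, if the wrist force passes 120 N, or if a joint passes its speed limit or range.

## Working session

There is one attempt and no reset: what is moved stays moved. The work goes in short steps, Python scripts to look and compute and a tool call to move; the robot and the scene stay as the last step left them, time stands still between calls to the robot, and variables do not carry over. Pictures are saved under pics/ and viewed, and the job is handed in when it is done.

Besides the shell and the picture viewer there is one more tool, called after "Request:" as name(argument=value, ...) on one line, values as JSON. drive_tool: Moves the arm, as the interface text tells. Its arguments: {"type":"object","properties":{"plan":{"type":"array","items":{"type":"array","items":{"type":"array","items":{"type":"number"}}}},"squeeze":{"type":"number"}},"required":["plan"]}

```bash
ls; mkdir -p pics
python3 - <<'E'
from workcell import env
import cv2
for n in("scene","top"):
    im=env.read_camera(n); cv2.imwrite(f"pics/{n}0.png",im[:,:,::-1])
    m=env.camera_model(n); print(n,m)
print(env.get_state())
E
```

```text
pics
scene {'camera_matrix': array([[482.68283941,   0.        , 257.65019619],
       [  0.        , 482.68283941, 189.01377537],
       [  0.        ,   0.        ,   1.        ]]), 'camera_from_world': array([[ 8.19212076e-01,  5.73489412e-01, -1.21153939e-03,
        -4.62887289e-01],
       [ 4.48705300e-01, -6.42274559e-01, -6.21407229e-01,
        -2.03802319e-01],
       [-3.57148608e-01,  5.08520682e-01, -7.83486814e-01,
         1.78794613e+00],
       [ 0.00000000e+00,  0.00000000e+00,  0.00000000e+00,
         1.00000000e+00]])}
top {'camera_matrix': array([[376.15130611,   0.        , 249.65916549],
       [  0.        , 376.15130611, 187.38208753],
       [  0.        ,   0.        ,   1.        ]]), 'camera_from_world': array([[-9.46506941e-03, -9.99955013e-01, -6.20456578e-04,
        -4.45560362e-03],
       [-9.88071975e-01,  9.44796069e-03, -1.53702661e-01,
         5.94833100e-01],
       [ 1.53701608e-01, -8.41750598e-04, -9.88116950e-01,
         1.26729367e+00],
       [ 0.00000000e+00,  0.00000000e+00,  0.00000000e+00,
         1.00000000e+00]])}
{'clock': 0.1, 'joint_pos': array([1.09843639e+00, 3.13921611e-01, 4.51029538e-02, 1.30362345e+00,
       1.90315498e-05, 1.43118228e+00]), 'qvel': array([ 0.0004826 , -0.0014448 ,  0.00156037,  0.00137345,  0.00060658,
       -0.001178  ]), 'tau': array([ 2.13991014e-03, -4.81726134e+01,  2.99244028e+01,  1.27937755e-02,
       -1.68342913e-04,  2.63193243e-06]), 'tcp_pos': array([0.18761794, 0.54304366, 0.2305044 ]), 'orientation': array([ 0.69716106,  0.11654861,  0.69752445, -0.11765424]), 'wrist_force': array([-0.10266844, -0.18830525,  0.26959361]), 'ft_torque': array([-0.0794201 , -0.04031177, -0.00904207]), 'finger_gap': 0.08513634390189215}
```

View pics/scene0.png

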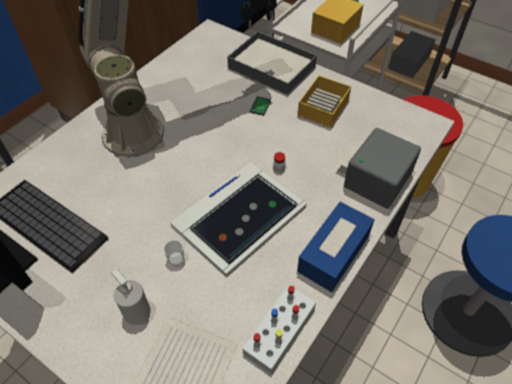

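View pics/top0.png

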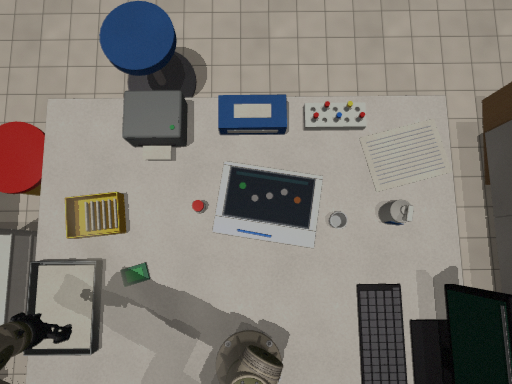

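The top view shows the green dot at about (242,185), white dots at (255,198), (269,196) and (284,192), and orange at (297,200). The jar is at (199,206), the cup at (337,220) and the stylus at (254,233). Next I'll measure the dots in both views.

```bash
cat > h.py <<'E'
import numpy as np, cv2
from workcell import env
def ray(n,uv,z):
    m=env.camera_model(n);K=m["camera_matrix"];T=m["camera_from_world"]
    R,t=T[:3,:3],T[:3,3];c=-R.T@t
    d=R.T@np.linalg.inv(K)@np.array([uv[0],uv[1],1.]);return c+d*(z-c[2])/d[2]
E
python3 - <<'E'
from h import *
for n,(x0,y0,x1,y1) in dict(top=(225,172,318,212),scene=(205,190,290,250)).items():
    im=cv2.imread(f"pics/{n}0.png")
    c=im[y0:y1,x0:x1]; cv2.imwrite(f"pics/{n}crop.png",cv2.resize(c,None,fx=7,fy=7,interpolation=cv2.INTER_CUBIC))
    m=(c.max(2)>85).astype(np.uint8)
    N,l,s,ce=cv2.connectedComponentsWithStats(m)
    for i in range(1,N):
        if 12<s[i,4]<120:
            w=np.where(l==i,c.max(2).astype(float)-45,0);yy,xx=np.indices(w.shape)
            uv=[(w*xx).sum()/w.sum()+x0,(w*yy).sum()/w.sum()+y0]
            print(n,s[i],np.round(uv,1),c[l==i].mean(0).round(),ray(n,uv,.016).round(4))
E
```

```text
top [ 0  0  5 30 88] [226.2 181.3] [144. 146. 146.] [0.6222 0.0738 0.016 ]
top [15 11  6  6 28] [242.3 185.3] [ 52. 101.  40.] [0.6073 0.016  0.016 ]
top [56 17  6  6 31] [283.6 191.6] [105. 108. 111.] [ 0.5831 -0.131   0.016 ]
top [41 21  7  6 33] [268.9 195.3] [104. 107. 110.] [ 0.5701 -0.0784  0.016 ]
top [27 23  6  6 32] [254.5 197.5] [105. 108. 111.] [ 0.5629 -0.0269  0.016 ]
top [69 25  6  6 31] [296.6 199.6] [ 35.  66. 114.] [ 0.5539 -0.1766  0.016 ]
scene [71  0 14 11 81] [285.1 192.7] [138. 144. 144.] [0.6192 0.081  0.016 ]
scene [45 13  7  6 33] [252.8 205.8] [102. 105. 107.] [ 0.5627 -0.0242  0.016 ]
scene [64 12  7  5 27] [272.  203.7] [51. 96. 41.] [0.6091 0.0183 0.016 ]
scene [37 25  7  6 36] [245.2 217.7] [100. 104. 106.] [ 0.5701 -0.0762  0.016 ]
scene [31 38  7  7 37] [238.9 231.3] [102. 106. 108.] [ 0.5842 -0.1292  0.016 ]
scene [14 44  7  7 40] [222.2 236.9] [ 37.  63. 107.] [ 0.5545 -0.1754  0.016 ]
scene [ 0 53  8  7 31] [207.1 247.2] [164. 173. 172.] [ 0.5394 -0.2311  0.016 ]
```

```bash
cat >> h.py <<'E'
from scipy.spatial.transform import Rotation as Ro
D=dict(G=(.608,.017),W1=(.563,-.0255),W2=(.570,-.0773),W3=(.5836,-.130),O=(.554,-.176))
def st(goal=None,z=None):
    s=env.get_state();R=Ro.from_quat(np.roll(s["orientation"],-1)).as_matrix();p=s["tcp_pos"]
    print("t",round(s["clock"],2),"tcp",p.round(4),"F",s["wrist_force"].round(2),"gap",round(s["finger_gap"],4),"q",s["joint_pos"].round(2))
    print(R.round(3))
    if goal is not None:
        g=np.array([*goal,p[2] if z is None else z]);print("tool shift cm",(R.T@(g-p)*100).round(2))
E
python3 -c "
from h import *
st(D['G'],.10)
P=np.array(list(D.values()))
import itertools
# yaw from equal 50mm spacing along ey
from scipy.optimize import least_squares
f=lambda v:(P@[np.sin(v[0]),-np.cos(v[0])])-v[1]-np.arange(5)*.05
for a in(-.6,-.1,.4):
  r=least_squares(f,[a,0]);a=r.x[0];print(np.degrees(a),(r.fun*1e3).round(1),((P-P[2])@[np.cos(a),np.sin(a)]*1e3).round(1))
"
```

```text
t 0.1 tcp [0.1876 0.543  0.2305] F [-0.1  -0.19  0.27] gap 0.0851 q [1.1  0.31 0.05 1.3  0.   1.43]
[[-0.001  0.327  0.945]
 [-0.001  0.945 -0.327]
 [-1.    -0.002 -0.   ]]
tool shift cm [ 13.09 -35.97  56.92]
-9.801403414163174 [ 0.5  0.1 -0.1 -0.5 -0.1] [ 21.4 -15.7   0.   22.4   1. ]
-9.801248629141924 [ 0.5  0.1 -0.1 -0.5 -0.1] [ 21.4 -15.7   0.   22.4   1. ]
-9.801257129119879 [ 0.5  0.1 -0.1 -0.5 -0.1] [ 21.4 -15.7   0.   22.4   1. ]
```

Request:
drive_tool(plan=[[[0,0,0,-6.37,0,0,0],[0,0,0,-6.37,0,0,0],[0,0,0,-6.37,0,0,0],[0,0,0,0,0,0,0],[0,0,0,0,0,0,0]]], squeeze=20)

```text
clock: 0.52
tcp_pos: [0.1878, 0.5433, 0.2309]
orientation: [0.707, 0.001, 0.707, -0.001]
wrist_force: [-0.8, -1.2, -0.8]
finger_gap: 0.0256
```

```bash
python3 -c "
from h import *
st(D['G'],.10)"
```

```text
t 0.52 tcp [0.1878 0.5433 0.2309] F [-0.76 -1.22 -0.82] gap 0.0256 q [1.1  0.31 0.05 1.3  0.   1.1 ]
[[-0.     0.002  1.   ]
 [-0.001  1.    -0.002]
 [-1.    -0.001 -0.   ]]
tool shift cm [ 13.11 -52.52  42.15]
```

Request:
drive_tool(plan=[[[0,-2.1,1.7,0,0,0,0],[0,-2.1,1.7,0,0,0,0],[0,-2.1,1.7,0,0,0,0],[0,-2.1,1.7,0,0,0,0],[0,-2.1,1.7,0,0,0,0]]])

```text
clock: 0.93
tcp_pos: [0.2734, 0.4375, 0.2312]
orientation: [0.707, 0.001, 0.707, -0.001]
wrist_force: [-0.2, -0.5, -0.2]
finger_gap: 0.0001
```

Request:
drive_tool(plan=[[[0,-2.1,1.7,0,0,0,0],[0,-2.1,1.7,0,0,0,0],[0,-2.1,1.7,0,0,0,0],[0,-2.1,1.7,0,0,0,0],[0,-2.1,1.7,0,0,0,0]]])

```text
clock: 1.35
tcp_pos: [0.3586, 0.3324, 0.2313]
orientation: [0.707, 0.001, 0.707, -0.001]
wrist_force: [1.5, -0.4, 0.0]
finger_gap: -0.0001
```

Request:
drive_tool(plan=[[[0,-2.1,1.7,0,0,0,0],[0,-2.1,1.7,0,0,0,0],[0,-2.1,1.7,0,0,0,0],[0,-2.1,1.7,0,0,0,0],[0,-2.1,1.7,0,0,0,0]]])

```text
clock: 1.77
tcp_pos: [0.4437, 0.2275, 0.2313]
orientation: [0.707, 0.001, 0.707, -0.001]
wrist_force: [1.0, -0.0, 0.1]
finger_gap: 0.0002
```

Request:
drive_tool(plan=[[[0,-2.1,1.7,0,0,0,0],[0,-2.1,1.7,0,0,0,0],[0,-2.1,1.7,0,0,0,0],[0,-2.1,1.7,0,0,0,0],[0,-2.1,1.7,0,0,0,0]]])

```text
clock: 2.18
tcp_pos: [0.5288, 0.1225, 0.2312]
orientation: [0.707, 0.001, 0.707, -0.001]
wrist_force: [-0.6, 0.6, -0.8]
finger_gap: 0.0001
```

Request:
drive_tool(plan=[[[0,-2.1,1.7,0,0,0,0],[0,-2.1,1.7,0,0,0,0],[0,-2.1,1.7,0,0,0,0],[0,-2.1,1.7,0,0,0,0],[0,0,0,0,0,0,0]]])

```text
clock: 2.6
tcp_pos: [0.599, 0.036, 0.2304]
orientation: [0.708, 0.002, 0.707, -0.003]
wrist_force: [0.1, 0.1, 0.8]
finger_gap: -0.0002
```

```bash
python3 -c "
from h import *
st(D['G'],.05)"
```

```text
t 2.6 tcp [0.599  0.036  0.2304] F [0.12 0.13 0.81] gap -0.0002 q [-0.07  0.36  0.11  1.32 -0.   -0.07]
[[ 0.001  0.006  1.   ]
 [-0.001  1.    -0.006]
 [-1.    -0.001  0.001]]
tool shift cm [18.05 -1.87  0.89]
```

Request:
drive_tool(plan=[[[3.5,-0.5,0.2,0,0,0,0],[3.5,-0.5,0.2,0,0,0,0],[3.5,-0.5,0.2,0,0,0,0],[3.5,-0.4,0.2,0,0,0,0],[0,0,0,0,0,0,0]]])

```text
clock: 3.02
tcp_pos: [0.599, 0.0209, 0.084]
orientation: [0.703, 0.001, 0.711, -0.0]
wrist_force: [-2.5, 0.3, -0.7]
finger_gap: -0.0001
```

Request:
drive_tool(plan=[[[1.5,0,0,0,0,0,0],[1.0,0,0,0,0,0,0],[0.5,0,0,0,0,0,0],[0,0,0,0,0,0,0],[0,0,0,0,0,0,0]]])

```text
clock: 3.43
tcp_pos: [0.6047, 0.0211, 0.0624]
orientation: [0.707, -0.0, 0.707, 0.0]
wrist_force: [0.0, -0.5, -0.3]
finger_gap: 0.0
```

```bash
python3 -c "
from h import *
st(D['G'],.031)
for n in('top','scene'): cv2.imwrite('pics/%s1.png'%n,cv2.resize(env.read_camera(n)[120:280,180:360,::-1],None,fx=4,fy=3.7,interpolation=2))"
```

```text
t 3.43 tcp [0.6047 0.0211 0.0624] F [ 0.01 -0.52 -0.35] gap 0.0 q [-0.1   0.47 -0.15  0.95  0.   -0.1 ]
[[ 0.001 -0.001  1.   ]
 [ 0.     1.     0.001]
 [-1.     0.     0.001]]
tool shift cm [ 3.14 -0.41  0.33]
```

View pics/scene1.png

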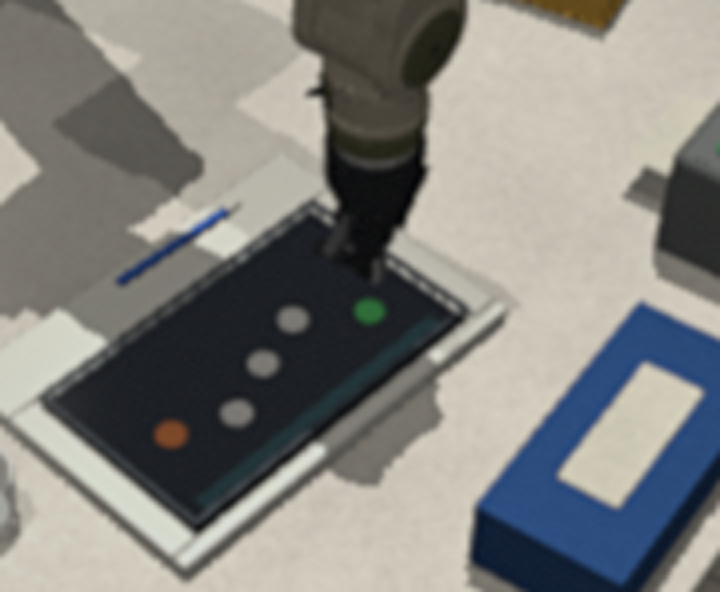

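The closed fingertips, at about crop (375,278), are just above the green dot at (370,310). That fits a tip about 46 mm higher than the dot. I'll lower it in small steps.

Request:
drive_tool(plan=[[[0.8,-0.2,0.15,0,0,0,0],[0.8,-0.2,0.15,0,0,0,0],[0.7,0,0,0,0,0,0],[0.3,0,0,0,0,0,0],[0,0,0,0,0,0,0]]])

```text
clock: 3.95
tcp_pos: [0.6061, 0.0168, 0.0336]
orientation: [0.706, -0.0, 0.708, 0.0]
wrist_force: [-0.6, -0.3, 0.8]
finger_gap: -0.0002
```

Request:
drive_tool(plan=[[[0,0,0,0,0,0,0],[0,0,0,0,0,0,0],[0,0,0,0,0,0,0],[0,0,0,0,0,0,0],[0,0,0,0,0,0,0]]])

```text
clock: 4.37
tcp_pos: [0.6075, 0.0168, 0.0356]
orientation: [0.707, -0.0, 0.707, 0.0]
wrist_force: [-0.4, 0.1, 0.3]
finger_gap: -0.0003
```

```bash
python3 -c "
from h import *
st(D['G'],.031)"
```

```text
t 4.37 tcp [0.6075 0.0168 0.0356] F [-0.37  0.1   0.29] gap -0.0003 q [-0.1   0.5  -0.18  0.9   0.   -0.11]
[[ 0.001 -0.001  1.   ]
 [ 0.     1.     0.001]
 [-1.     0.     0.001]]
tool shift cm [0.46 0.02 0.05]
```

Request:
drive_tool(plan=[[[0.15,0,0,0,0,0,0],[0.15,0,0,0,0,0,0],[0.15,0,0,0,0,0,0],[0.1,0,0,0,0,0,0],[0,0,0,0,0,0,0]]])

```text
clock: 4.78
tcp_pos: [0.6073, 0.0168, 0.0298]
orientation: [0.707, -0.0, 0.707, 0.0]
wrist_force: [-0.9, -0.5, 1.9]
finger_gap: 0.0
```

Request:
drive_tool(plan=[[[0.1,0,0,0,0,0,0],[0.1,0,0,0,0,0,0],[0,0,0,0,0,0,0],[0,0,0,0,0,0,0],[0,0,0,0,0,0,0]]])

```text
clock: 5.2
tcp_pos: [0.6073, 0.0168, 0.028]
orientation: [0.707, -0.0, 0.707, 0.0]
wrist_force: [-1.7, 1.1, 5.1]
finger_gap: -0.0
```

```bash
python3 -c "
from h import *
st(D['W1'])"
```

```text
t 5.2 tcp [0.6073 0.0168 0.028 ] F [-1.68  1.06  5.05] gap -0.0 q [-0.1   0.51 -0.19  0.88  0.   -0.11]
[[ 0.    -0.001  1.   ]
 [ 0.     1.     0.001]
 [-1.     0.     0.   ]]
tool shift cm [-0.   -4.23 -4.43]
```

The cover is pressed 3 mm with about 5 N, matching the spring. I'll start sliding.

Request:
drive_tool(plan=[[[0,-0.4,-0.4,0,0,0,0],[0,-0.4,-0.4,0,0,0,0],[0,-0.4,-0.4,0,0,0,0],[0,-0.4,-0.4,0,0,0,0],[0,-0.4,-0.4,0,0,0,0]]])

```text
clock: 5.62
tcp_pos: [0.5873, -0.0036, 0.0281]
orientation: [0.708, -0.0, 0.707, 0.0]
wrist_force: [1.9, 2.1, 3.7]
finger_gap: -0.0
```

Request:
drive_tool(plan=[[[0,-0.5,-0.5,0,0,0,0],[0,-0.5,-0.5,0,0,0,0],[0,-0.5,-0.5,0,0,0,0],[0,-0.4,-0.5,0,0,0,0],[0,-0.3,-0.4,0,0,0,0]]])

```text
clock: 6.03
tcp_pos: [0.5628, -0.0259, 0.0279]
orientation: [0.707, -0.0, 0.707, 0.0]
wrist_force: [2.0, 1.8, 4.6]
finger_gap: -0.0003
```

Request:
drive_tool(plan=[[[0,0,0,0,0,0,0],[0,0,0,0,0,0,0],[0,0,0,0,0,0,0],[0,0,0,0,0,0,0],[0,0,0,0,0,0,0]]])

```text
clock: 6.45
tcp_pos: [0.5622, -0.0263, 0.0275]
orientation: [0.706, -0.001, 0.708, -0.001]
wrist_force: [-0.7, -1.8, 5.1]
finger_gap: 0.0004
```

```bash
python3 -c "
from h import *
st(D['W2'])"
```

```text
t 6.45 tcp [ 0.5622 -0.0263  0.0275] F [-0.73 -1.79  5.1 ] gap 0.0004 q [-0.19  0.43 -0.31  0.83 -0.   -0.19]
[[-0.002  0.     1.   ]
 [-0.002  1.    -0.   ]
 [-1.    -0.002 -0.002]]
tool shift cm [ 0.01 -5.1   0.78]
```

Request:
drive_tool(plan=[[[0,-0.5,0.08,0,0,0,0],[0,-0.5,0.08,0,0,0,0],[0,-0.5,0.08,0,0,0,0],[0,-0.5,0.08,0,0,0,0],[0,-0.5,0.08,0,0,0,0]]])

```text
clock: 6.87
tcp_pos: [0.5658, -0.0496, 0.0272]
orientation: [0.706, 0.0, 0.708, 0.001]
wrist_force: [0.3, 4.1, 5.7]
finger_gap: -0.0001
```

Request:
drive_tool(plan=[[[0,-0.5,0.08,0,0,0,0],[0,-0.5,0.08,0,0,0,0],[0,-0.5,0.08,0,0,0,0],[0,-0.5,0.08,0,0,0,0],[0,-0.5,0.08,0,0,0,0]]])

```text
clock: 7.28
tcp_pos: [0.5698, -0.0745, 0.0272]
orientation: [0.706, 0.0, 0.708, 0.001]
wrist_force: [-0.1, 3.2, 5.6]
finger_gap: 0.0001
```

Request:
drive_tool(plan=[[[0,0,0,0,0,0,0],[0,0,0,0,0,0,0],[0,0,0,0,0,0,0],[0,0,0,0,0,0,0],[0,0,0,0,0,0,0]]])

```text
clock: 7.7
tcp_pos: [0.57, -0.0754, 0.0273]
orientation: [0.706, -0.0, 0.708, 0.0]
wrist_force: [-0.1, 0.6, 5.3]
finger_gap: -0.0004
```

```bash
python3 -c "
from h import *
st(D['W3'])"
```

```text
t 7.7 tcp [ 0.57   -0.0754  0.0273] F [-0.13  0.62  5.3 ] gap -0.0004 q [-0.27  0.45 -0.27  0.85 -0.   -0.27]
[[-0.003 -0.001  1.   ]
 [-0.     1.     0.001]
 [-1.    -0.    -0.003]]
tool shift cm [-0.   -5.46  1.36]
```

Request:
drive_tool(plan=[[[0,-0.55,0.14,0,0,0,0],[0,-0.55,0.14,0,0,0,0],[0,-0.55,0.14,0,0,0,0],[0,-0.55,0.14,0,0,0,0],[0,-0.55,0.14,0,0,0,0]]])

```text
clock: 8.12
tcp_pos: [0.5767, -0.1019, 0.0271]
orientation: [0.706, 0.0, 0.708, 0.001]
wrist_force: [-0.7, 3.0, 5.6]
finger_gap: -0.0001
```

Request:
drive_tool(plan=[[[0,-0.55,0.14,0,0,0,0],[0,-0.55,0.14,0,0,0,0],[0,-0.55,0.14,0,0,0,0],[0,-0.55,0.14,0,0,0,0],[0,-0.5,0.1,0,0,0,0]]])

```text
clock: 8.53
tcp_pos: [0.5834, -0.1289, 0.0271]
orientation: [0.706, 0.0, 0.708, 0.001]
wrist_force: [-0.7, 3.7, 6.4]
finger_gap: 0.0002
```

Request:
drive_tool(plan=[[[0,0,0,0,0,0,0],[0,0,0,0,0,0,0],[0,0,0,0,0,0,0],[0,0,0,0,0,0,0],[0,0,0,0,0,0,0]]])

```text
clock: 8.95
tcp_pos: [0.5836, -0.1298, 0.0273]
orientation: [0.706, -0.0, 0.708, 0.0]
wrist_force: [-0.3, -0.1, 6.2]
finger_gap: 0.0004
```

```bash
python3 -c "
from h import *
st(D['O'])"
```

```text
t 8.95 tcp [ 0.5836 -0.1298  0.0273] F [-0.26 -0.12  6.23] gap 0.0004 q [-0.35  0.49 -0.21  0.87 -0.   -0.35]
[[-0.003 -0.     1.   ]
 [-0.     1.     0.   ]
 [-1.    -0.    -0.003]]
tool shift cm [ 0.01 -4.62 -2.96]
```

Request:
drive_tool(plan=[[[0,-0.46,-0.3,0,0,0,0],[0,-0.46,-0.3,0,0,0,0],[0,-0.46,-0.3,0,0,0,0],[0,-0.46,-0.3,0,0,0,0],[0,-0.46,-0.3,0,0,0,0]]])

```text
clock: 9.37
tcp_pos: [0.5695, -0.1521, 0.0275]
orientation: [0.707, 0.0, 0.707, 0.001]
wrist_force: [2.2, 2.7, 5.3]
finger_gap: 0.0005
```

Request:
drive_tool(plan=[[[0,-0.46,-0.3,0,0,0,0],[0,-0.46,-0.3,0,0,0,0],[0,-0.46,-0.3,0,0,0,0],[0,-0.46,-0.3,0,0,0,0],[0,-0.46,-0.3,0,0,0,0]]])

```text
clock: 9.78
tcp_pos: [0.5545, -0.175, 0.0275]
orientation: [0.707, 0.0, 0.707, 0.001]
wrist_force: [2.0, 3.1, 5.3]
finger_gap: -0.0004
```

Request:
drive_tool(plan=[[[0,0,0,0,0,0,0],[0,0,0,0,0,0,0],[0,0,0,0,0,0,0],[0,0,0,0,0,0,0],[0,0,0,0,0,0,0]]])

```text
clock: 10.2
tcp_pos: [0.5539, -0.1758, 0.0274]
orientation: [0.706, -0.0, 0.708, 0.0]
wrist_force: [1.4, 0.9, 5.6]
finger_gap: -0.0002
```

```bash
python3 -c "
from h import *
st(D['O'])
for n in('top','scene'): cv2.imwrite('pics/%s2.png'%n,cv2.resize(env.read_camera(n)[120:280,150:350,::-1],None,fx=3.7,fy=3.7,interpolation=2))"
```

```text
t 10.2 tcp [ 0.5539 -0.1758  0.0274] F [1.4  0.92 5.64] gap -0.0002 q [-0.44  0.46 -0.26  0.85 -0.   -0.45]
[[-0.002 -0.     1.   ]
 [-0.     1.     0.   ]
 [-1.    -0.    -0.002]]
tool shift cm [-0.   -0.02  0.01]
```

View pics/scene2.png

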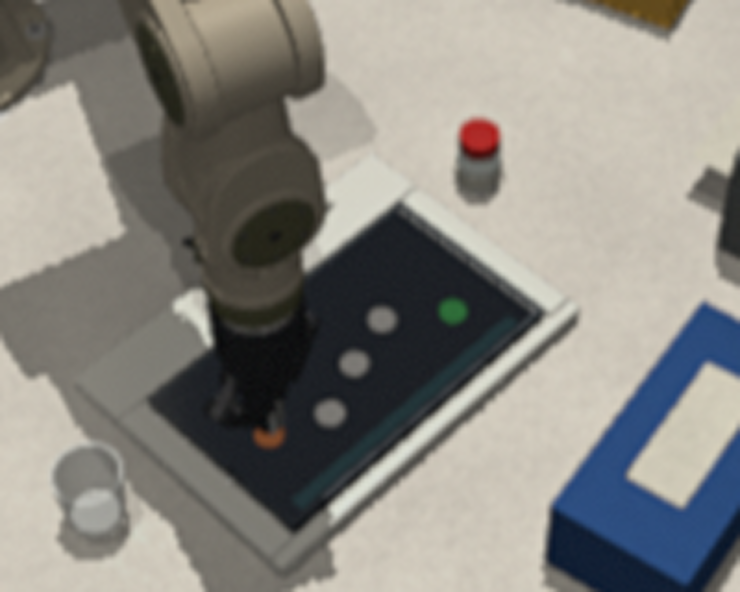

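View pics/top2.png

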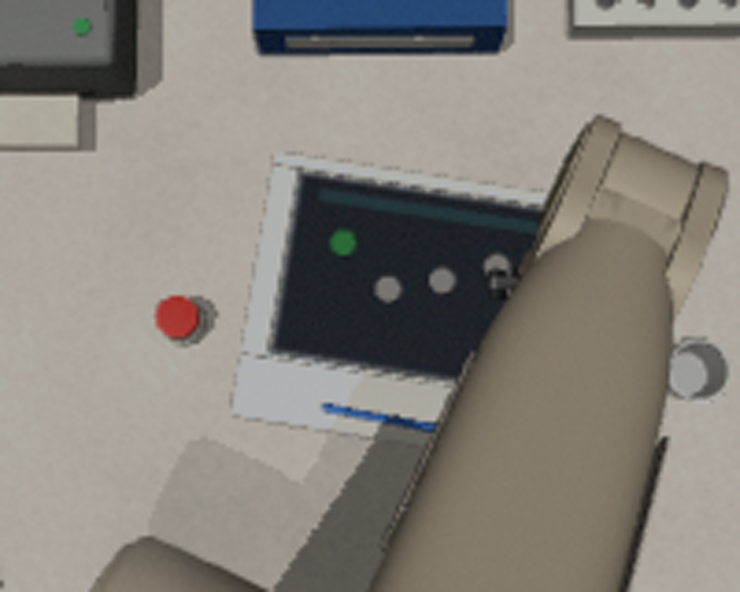

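In the scene view the tips are at about crop (265,428), just above the orange dot at (269,437), as expected 11 mm higher. The jar, cup and visible part of the stylus haven't moved. I'm handing in.

```bash
python3 -c "
from h import *
env.hand_in(); st(D['O'])"
```

```text
the job is handed in; nothing more can be done
the job is handed in; nothing more can be done
```

I pressed the cover on the green dot, slid over the three white dots to the orange dot with the cover held down, and handed in while still pressing there. No verdict was reported, and the hand-in blocked a final state reading, so these figures are from just before it.

- **Dots:** the two camera views agreed to within about 3 mm. Their spacing along the row fitted the given 50 mm to within about 0.5 mm.
- **Press:** at each reading during the slide the vertical force was about 4–6 N and the cover was pressed about 3–4 mm, taken from the fingertip height.
- **Final position:** the clock read 10.2 s and the fingertips were about 0.2 mm from my measured position of the orange dot. The vertical force was 5.6 N.
- **Bystanders:** in the last pictures the jar, cup and visible part of the stylus looked unmoved. The arm hid part of the stylus in the top view. I did not check the pump bottle or swab box again.

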